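Draw out the mug's drying tray

TASK

Only one drying tray may stand out at a time: first push the empty tray, which was left part-way out, fully home. Then hook a fingertip behind the front lip of the tray that carries the mug and draw that tray out to its stop, with the mug still standing in its place on it. Do not touch the mug or the bowl, grip nothing (not the lip either), lift nothing, and leave the bowl's tray shut and the other things where they are.

Things in the scene. Friction and masses are not known exactly. Their poses are not given: they have to be found in the camera images.
- rack: Low wooden drying rack, 270 x 420 mm (x by y), 40 mm high, fixed; origin at its underside on the bench, x points to its back. It holds three equal aluminium trays side by side in any order, centres 134 mm apart along y, each 260 x 120 mm, floor 28 mm above the bench, side and back walls 10 mm high, a tall lip in front. The rear edge of a shut tray's lip is 120 mm in front of the origin.
- empty_tray (a joint): Tray with nothing on it, left part-way out at the start (45 to 100 mm). Joint value in m: 0 = fully home (lip in line with a shut neighbour), 0.130 = drawn fully out to its stop; it slides along its own -x (towards the robot) as the value grows. It stays where it is left; sliding takes about 3 N plus 12 N per m/s; firm stops at both ends.
- empty_tray_lip (a point): Top of the empty tray's lip, mid-width, at its rear (inner) edge; moves with the tray. x points into the rack (push-home direction), y along the lip, z up. The lip is a vertical flange across the tray's front, 120 mm wide (y), 10 mm thick (its flat front face is 10 mm in front of this point), top 65 mm above the bench; the tray floor behind it is 37 mm below this point.
- mug_tray (a joint): Tray with the mug on it, shut at the start. Joint value in m: 0 = fully home (lip in line with a shut neighbour), 0.130 = drawn fully out to its stop; it slides along its own -x (towards the robot) as the value grows. It stays where it is left; sliding takes about 3 N plus 12 N per m/s; firm stops at both ends.
- mug_tray_lip (a point): Top of the mug tray's lip, mid-width, at its rear (inner) edge; moves with the tray. x points into the rack (push-home direction), y along the lip, z up. The lip is a vertical flange across the tray's front, 120 mm wide (y), 10 mm thick (its flat front face is 10 mm in front of this point), top 65 mm above the bench; the tray floor behind it is 37 mm below this point.
- bowl_tray (a joint): Tray with the bowl on it, shut at the start, to be left shut. Joint value in m: 0 = fully home (lip in line with a shut neighbour), 0.130 = drawn fully out to its stop; it slides along its own -x (towards the robot) as the value grows. It stays where it is left; sliding takes about 3 N plus 12 N per m/s; firm stops at both ends.
- bowl_tray_lip (a point): Top of the bowl tray's lip, mid-width, at its rear (inner) edge; moves with the tray. x points into the rack (push-home direction), y along the lip, z up. The lip is a vertical flange across the tray's front, 120 mm wide (y), 10 mm thick (its flat front face is 10 mm in front of this point), top 65 mm above the bench; the tray floor behind it is 37 mm below this point.
- mug: White ceramic mug with blue flowers, 80 mm across, 88 mm high, about 0.3 kg, standing loose in the rear half of its tray, its centre 145 to 163 mm behind the rear edge of the lip (at least 105 mm clear behind the lip), handle (33 mm) pointing to the back. Origin: centre of the underside.
- bowl: White ceramic bowl, 100 mm across, 48 mm high, standing on the third tray. Origin: centre of the underside.
- spare_cup: White flowered cup without handle, 72 mm across, 72 mm high, on the bench by the rack's left front corner. Origin: centre of the underside.
- saucer: White saucer, 130 mm across, 20 mm high, on the bench at the rack's left, in front. Origin: centre of the underside.
- jar: Amber glass jar with steel cap, 64 mm across, 95 mm high, on the bench by the rack's right front corner. Origin: centre of the underside.
- tin: Steel tin, 60 mm across, 80 mm high, on the bench at the rack's right, in front. Origin: centre of the underside.
- brush: Flat brush, 180 mm long, 20 mm high, lying on the bench crosswise in front of the rack, nearer the robot than a fully drawn tray reaches. Origin: mid-length on the underside, x along it.
Mind the look-alikes: they are no part of the job. Leave any yellow look-alike of the mug alone.

How it is judged (in metres and radians):
On the way, in this order (a step that is already met when the one before it is completed fails the run):
1. the empty tray is pushed fully home while the mug's tray is still shut (value of joint empty_tray below 0.006 m and value of joint mug_tray below 0.02 m), for 0.2 s.
2. the mug's tray is drawn out to its stop (value of joint mug_tray above 0.122 m), for 0.2 s.
At the end, for the whole second after the job is handed in: The empty tray and the bowl's tray are home (within 6 mm), the mug's tray is drawn out to its stop (at least 122 of 130 mm), and the mug and the bowl stand upright and at rest on their trays, within about 30 mm of the places where they stood (value of joint each of empty_tray, bowl_tray below 0.006 m and value of joint mug_tray above 0.122 m and angle between each of mug, bowl's own z axis and vertical below 0.15 rad and z of mug in the frame of mug_tray_lip between -0.043 and -0.031 m and x of mug in the frame of mug_tray_lip between 0.115 and 0.195 m and y of mug in the frame of mug_tray_lip between -0.03 and 0.03 m and z of bowl in the frame of bowl_tray_lip between -0.043 and -0.031 m and x of bowl in the frame of bowl_tray_lip between 0.115 and 0.195 m and y of bowl in the frame of bowl_tray_lip between -0.03 and 0.03 m and linear speed of mug below 0.02 m/s); the robot touches nothing.
It fails at once if the robot touches the mug or the bowl (contact force between any of the fingers, the arm and mug above 1 N or contact force between any of the fingers, the arm and bowl above 1 N).
It fails at once if the mug or the bowl is lifted, tipped over, or shifted off its place on its tray (not (angle between each of mug, bowl's own z axis and vertical below 0.15 rad and z of mug in the frame of mug_tray_lip between -0.043 and -0.031 m and x of mug in the frame of mug_tray_lip between 0.115 and 0.195 m and y of mug in the frame of mug_tray_lip between -0.03 and 0.03 m and z of bowl in the frame of bowl_tray_lip between -0.043 and -0.031 m and x of bowl in the frame of bowl_tray_lip between 0.115 and 0.195 m and y of bowl in the frame of bowl_tray_lip between -0.03 and 0.03 m)).
It fails at once if a tray's lip is pinched between the fingers, from in front and behind at once ((contact force between the fingers and empty_tray_c0 above 1 N and contact force between the fingers and empty_tray_c1 above 1 N) or (contact force between the fingers and mug_tray_c0 above 1 N and contact force between the fingers and mug_tray_c1 above 1 N) or (contact force between the fingers and bowl_tray_c0 above 1 N and contact force between the fingers and bowl_tray_c1 above 1 N)).
It fails at once if the bowl's tray is drawn out by more than 15 mm, or the mug's tray by more than 30 mm before the empty tray is home (value of joint bowl_tray above 0.015 m or (value of joint mug_tray above 0.03 m and value of joint empty_tray above 0.015 m)).
It fails at once if one of the other things on the bench is moved by more than 25 mm (distance of any of spare_cup, saucer, jar, tin, brush from where it was at the start of the episode above 0.025 m).
It also fails if it takes over 48 s, if anything falls off the work surface, if the arm or the gripper's body presses on something with over 40 N, if the wrist force passes 120 N, or if a joint passes its speed limit or range.

ROBOT

A 6-joint arm with a two-finger parallel gripper is mounted at the origin on the work surface. World frame = base frame: x ahead of the robot, y to its left, z up, the work surface at z = 0. Lengths are in mm, angles in degrees, forces in N, time in s.
With the tool pointing down it reaches from about 300 to 1000 mm from the base axis. Payload 5.1 kg.
Tool frame: the origin (TCP) lies midway between the tips of the shut fingers; the grasp point (between the pads) lies 19 mm behind it (r.pinch_z is the distance from the TCP to the grasp point, in mm); x points along the fingers, y is the direction in which the jaws open and shut, and the axes are right-handed (so a half turn about x gives the same grasp; the last joint's range is limited). The gripper opens to 95 mm and grips with 3 to 60 N. Pads are 20 mm wide; open, the fingers measure 119 mm over their backs; the gripper's body (75 mm by 180 mm) begins 59 mm behind the grasp point.
Start: joints at [-68.789, 7.093, 94.555, -0, 78.352, -4.733], TCP at [284.333, -584.499, 214.656] pointing down, gripper open.
Joint ranges: [-149.61, 149.61], [-58.7, 133.49], [1.44, 155.28], [-77.14, 257.14], [18.33, 153.61], [-166.67, 166.67]. Speed limits (degrees/s): [147.25, 147.25, 180, 180, 180, 180].

INTERFACE

Orientations are given as a 3x3 rotation matrix whose columns are the frame's x, y, z axes.
In Python, from plant import r, grab_frame, ticket gives the robot as it stands.
- The arm moves only by the tool arm_command, never from a script. Its argument "rows" is a list of rows, each an object with "slide": the shift along the tool's x, y, z in cm, a list of three; "spin": the turn about the tool's x in rad; "gripper": the opening in per cent of the stroke, from 0 (shut) to 100 (fully open). In form: [{"slide": [dx, dy, dz], "spin": spin, "gripper": gripper}, ...]. A call has 1 to 10 rows; each row shifts and turns the commanded pose from where the row before left it, along the tool's axes as they then stand; what a row does not reach is not made up. A row lasts 1/12 s, in which the tool goes at most 41.7 mm and 7.16 degrees, less where a joint would pass 70% of its speed; a pose out of reach is approached as far as the arm can. A call is refused whole if a number of a shift passes 4.17 or a number of a turn 0.125, either way. A call with a gripper value outside its range is refused whole. The fingers move at their own pace and stop on an object; "squeeze" is the grip in N (left out, the last holds). Time passes only in rows, so rows that do not move let the fingers close. It gives the time, the measured TCP pose, the force and the opening at its end, in the units of the state.
- r.get_state(): the state, without advancing time (a new reading comes with each control period).
- grab_frame(name): name is "scene" or "top"; returns a dict with "image" (480x640x3 uint8, blue, green, red), "range_z" (480x640 float32, mm along the optical axis (not along the pixel's ray), 0 where there is no reading), "intrinsics" (3x3 intrinsics, pixels), "R" (3x3) and "t" (3): a world point X has camera coordinates R X + t. Camera axes: x right, y down, z forward; pixel columns grow to the right and rows downward; lengths in mm; the calibration is good to about 2 mm. A picture is of the moment at which its call begins.
- ticket.finish_job(): hands the job in, once; it reports no verdict.
The state is a dict: "clock": time; "joint_pos": joint angles; "qvel": joint speeds; "joint_efforts": joint torques, N m; "position": TCP position; "tool_rot": TCP orientation; "wrist_force": force on the tool from outside, world axes, zero at the start; "ft_torque": the same for the moment, N m; "grip_width": opening from 0.0 (shut) to 1.0 (fully open).
Only numpy, scipy, OpenCV 4.12 (cv2) and the standard library are available. Lean on these libraries where they do the work, as an engineer would, in place of code of your own. Each camera call takes 0.05 s, during which the arm holds its last target. There are 200 camera calls.

## Working session

There is one attempt and no reset: what is moved stays moved. The work goes in short steps, Python scripts to look and compute and a tool call to move; the robot and the scene stay as the last step left them, time stands still between calls to the robot, and variables do not carry over. Pictures are saved under pics/ and viewed, about 8 in all and at most 12, crops included, and the job is handed in when it is done.

Besides the shell and the picture viewer there is one more tool, called after "Emit:" as name([rows], argument=value, ...), one row to a line, values as JSON. arm_command: Moves the arm, as the interface text tells. Its arguments: {"type":"object","properties":{"rows":{"type":"array"},"squeeze":{"type":"number"}},"required":["rows"]}

```bash
mkdir -p pics; cat > h.py <<'E'
import numpy as np, cv2
from plant import r, grab_frame, ticket
def pts(f):
    K=f["intrinsics"];z=f["range_z"].astype(float)
    v,u=np.mgrid[:480,:640]
    c=np.stack([(u-K[0,2])/K[0,0]*z,(v-K[1,2])/K[1,1]*z,z],-1)
    w=(c-f["t"])@f["R"]  # R^T (c-t)
    w[z==0]=np.nan
    return w
E
python3 - <<'E'
from h import *
for n in("scene","top"):
    f=grab_frame(n); cv2.imwrite(f"pics/{n}0.png",f["image"]); np.savez(f"{n}0.npz",**f)
    print(n,-f["R"].T@f["t"],f["R"][2])
s=r.get_state();print(s["clock"],s["position"],s["tool_rot"],s["grip_width"],s["wrist_force"])
E
```

```text
scene [1107.36520191 -593.08824392 1061.56468839] [-0.39482273  0.44812489 -0.80205928]
top [ 360.75636326  -24.03798575 1118.86451534] [ 0.22588494  0.01873205 -0.97397387]
0.1 [ 284.12251052 -583.96483554  213.51109986] [[-7.21782083e-04  4.37478753e-01 -8.99228458e-01]
 [ 1.74591017e-03 -8.99226770e-01 -4.37479334e-01]
 [-9.99998215e-01 -1.88573685e-03 -1.14752832e-04]] 1.0002711892803844 [ 0.11587242  1.30742942 -0.39410019]
```

View pics/top0.png

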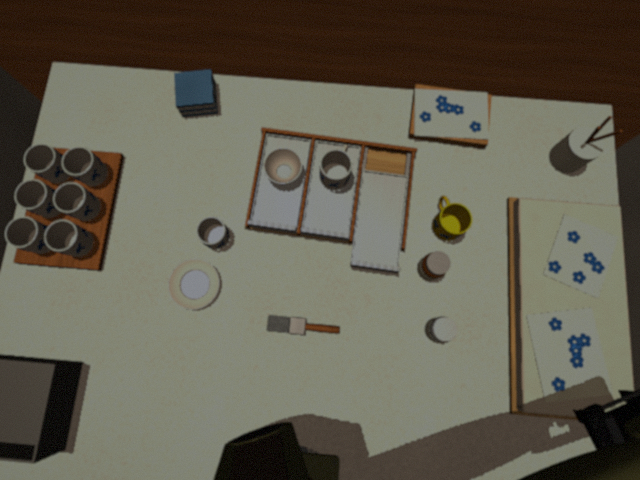

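View pics/scene0.png

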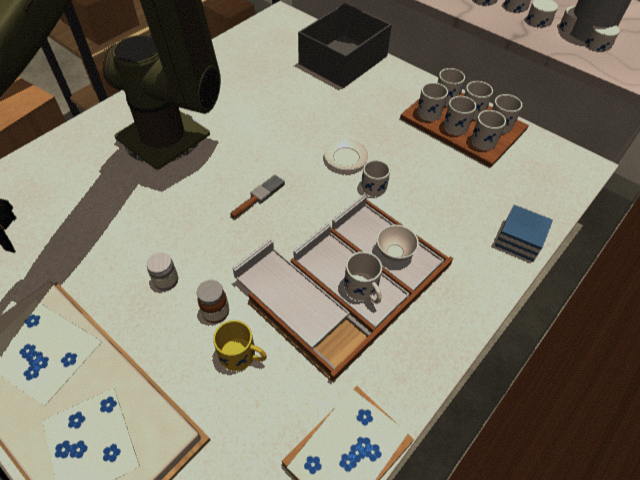

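The top view shows the rack at about (250–415, 130–270). The bowl tray is at left with the bowl at (284,168). The mug tray is in the middle with the mug at (336,170). The empty tray is at right, drawn out, with its front edge at about (352–398, 268). The brush is at (303,325), the jar at (435,265), the tin at (441,329) and the yellow mug at (453,218). The scene view agrees: lips at about (253,260), (313,243) and (350,212), with the mug on the middle tray.

```bash
python3 - <<'E'
from h import *
for n in("scene","top"):
    f=dict(np.load(f"{n}0.npz")); w=pts(f)
    boxes=dict(scene=[(225,225,285,285),(285,218,335,270),(325,190,372,232)],top=[(343,240,405,280),(295,215,360,245),(243,205,305,238)])[n]
    for b in boxes:
        p=w[b[1]:b[3],b[0]:b[2]].reshape(-1,3); p=p[(p[:,2]>59)&(p[:,2]<72)]
        if len(p)<5: print(n,b,len(p));continue
        (c,sz,a)=cv2.minAreaRect(p[:,:2].astype(np.float32))
        d=np.linalg.svd(p[:,:2]-p[:,:2].mean(0),full_matrices=False)[2][0]
        print(n,b,len(p),np.round(c,1),np.round(sz,1),"ang of lip",np.degrees(np.arctan2(d[1],d[0])).round(2),"z95",np.percentile(p[:,2],[5,50,95]).round(1))
    q=w.reshape(-1,3); 
    # rough positions
    for nm,(u,v) in (dict(top=dict(mug=(336,160),bowl=(284,165),brush=(303,325),tin=(441,326),jar=(434,262),cup=(212,228),saucer=(195,284),yel=(453,216)))if n=="top" else dict(scene=dict(mug=(362,264),brush=(258,196),tin=(160,260),jar=(210,287),cup=(376,167)))).get(n).items():
        print(nm,np.round(np.nanmedian(w[v-3:v+4,u-3:u+4].reshape(-1,3),0)))
E
```

```text
scene (225, 225, 285, 285) 248 [ 546.2 -154.3] [119.7  13.1] ang of lip -93.51 z95 [60.  64.3 68.8]
scene (285, 218, 335, 270) 231 [618.6 -14.8] [141.3  12.5] ang of lip -93.55 z95 [60.2 64.2 68.2]
scene (325, 190, 372, 232) 225 [625.   91.8] [154.9  12.7] ang of lip -92.94 z95 [60.  64.4 68. ]
mug [758.  -8.  72.]
brush [396.   8.  20.]
tin [ 409. -316.   81.]
jar [ 557. -292.   96.]
cup [580. 283.  47.]
top (343, 240, 405, 280) 189 [ 547.3 -153.4] [117.6  10.7] ang of lip -93.41 z95 [59.6 62.5 66. ]
top (295, 215, 360, 245) 189 [619.6 -16.4] [133.5  11. ] ang of lip -93.47 z95 [59.6 62.6 65.8]
top (243, 205, 305, 238) 202 [626.7  98.1] [144.3  10.8] ang of lip -93.59 z95 [59.6 62.1 65.9]
mug [817. -38.  55.]
bowl [801.  97.  32.]
brush [393.   9.  18.]
tin [ 416. -312.   79.]
jar [ 563. -287.   94.]
cup [621. 269.   5.]
saucer [471. 292.   3.]
yel [ 707. -356.    6.]
```

Emit:
arm_command([
  {"slide": [0,0,0],"spin": 0.1026,"gripper": 0},
  {"slide": [0,0,0],"spin": 0.1026,"gripper": 0},
  {"slide": [0,0,0],"spin": 0.1026,"gripper": 0},
  {"slide": [0,0,0],"spin": 0.1026,"gripper": 0},
  {"slide": [0,0,0],"spin": 0.1026,"gripper": 0},
  {"slide": [0,-2,-0.8],"spin": 0,"gripper": 0},
  {"slide": [0,-2.2,-0.9],"spin": 0,"gripper": 0},
  {"slide": [0,-2.2,-0.9],"spin": 0,"gripper": 0},
  {"slide": [0,-2.2,-0.9],"spin": 0,"gripper": 0},
  {"slide": [0,-2.2,-0.9],"spin": 0,"gripper": 0},
])

```text
clock: 0.93
position: [334.9, -478.0, 213.9]
tool_rot: [[-0.001, -0.06, -0.998], [0.001, -0.998, 0.06], [-1.0, -0.001, 0.001]]
wrist_force: [0.7, -0.2, 0.7]
grip_width: 0.355
```

Emit:
arm_command([
  {"slide": [0,-2.2,-0.9],"spin": 0,"gripper": 0},
  {"slide": [0,-2.2,-0.9],"spin": 0,"gripper": 0},
  {"slide": [0,-2.2,-0.9],"spin": 0,"gripper": 0},
  {"slide": [0,-2.2,-0.9],"spin": 0,"gripper": 0},
  {"slide": [0,-2.2,-0.9],"spin": 0,"gripper": 0},
  {"slide": [0,-2.2,-0.9],"spin": 0,"gripper": 0},
  {"slide": [0,-2.2,-0.9],"spin": 0,"gripper": 0},
  {"slide": [0,-2.2,-0.9],"spin": 0,"gripper": 0},
  {"slide": [0,0,0],"spin": 0,"gripper": 0},
  {"slide": [0,0,0],"spin": 0,"gripper": 0},
])

```text
clock: 1.77
position: [417.3, -307.1, 214.3]
tool_rot: [[-0.001, -0.058, -0.998], [0.0, -0.998, 0.058], [-1.0, -0.0, 0.001]]
wrist_force: [0.3, -1.2, -0.5]
grip_width: 0.007
```

Emit:
arm_command([
  {"slide": [0,-2.3,-0.93],"spin": 0,"gripper": 0},
  {"slide": [0,-2.3,-0.93],"spin": 0,"gripper": 0},
  {"slide": [0,-2.3,-0.93],"spin": 0,"gripper": 0},
  {"slide": [0,-2.3,-0.93],"spin": 0,"gripper": 0},
  {"slide": [0,-2.3,-0.93],"spin": 0,"gripper": 0},
  {"slide": [0,-2.3,-0.93],"spin": 0,"gripper": 0},
  {"slide": [0,-2.3,-0.92],"spin": 0,"gripper": 0},
  {"slide": [2,0,0],"spin": 0.003,"gripper": 0},
  {"slide": [2.2,0,0],"spin": 0,"gripper": 0},
  {"slide": [2.2,0,0],"spin": 0,"gripper": 0},
])

```text
clock: 2.6
position: [492.2, -152.0, 150.3]
tool_rot: [[0.001, -0.063, -0.998], [-0.001, -0.998, 0.063], [-1.0, 0.001, -0.001]]
wrist_force: [0.0, -0.2, -0.4]
grip_width: 0.004
```

Emit:
arm_command([
  {"slide": [2.2,0,0],"spin": 0,"gripper": 0},
  {"slide": [2.2,0,0],"spin": 0,"gripper": 0},
  {"slide": [2.2,0,0],"spin": 0,"gripper": 0},
  {"slide": [2.2,0,0],"spin": 0,"gripper": 0},
  {"slide": [1.5,0,0],"spin": 0,"gripper": 0},
  {"slide": [0,0,0],"spin": 0,"gripper": 0},
  {"slide": [0,0,0],"spin": 0,"gripper": 0},
])

```text
clock: 3.18
position: [490.9, -151.8, 46.7]
tool_rot: [[-0.002, -0.064, -0.998], [0.001, -0.998, 0.064], [-1.0, -0.001, 0.002]]
wrist_force: [1.3, -0.2, 1.3]
grip_width: 0.005
```

Emit:
arm_command([
  {"slide": [0,0,-1.2],"spin": 0,"gripper": 0},
  {"slide": [0,0,-1.2],"spin": 0,"gripper": 0},
  {"slide": [0,0,-1.0],"spin": 0,"gripper": 0},
  {"slide": [0,0,-0.8],"spin": 0,"gripper": 0},
  {"slide": [0,0,-0.8],"spin": 0,"gripper": 0},
  {"slide": [0,0,-0.8],"spin": 0,"gripper": 0},
  {"slide": [0,0,-0.8],"spin": 0,"gripper": 0},
  {"slide": [0,0,-0.8],"spin": 0,"gripper": 0},
  {"slide": [0,0,-0.8],"spin": 0,"gripper": 0},
  {"slide": [0,0,-0.8],"spin": 0,"gripper": 0},
])

```text
clock: 4.02
position: [582.2, -156.9, 47.6]
tool_rot: [[-0.0, -0.063, -0.998], [0.0, -0.998, 0.063], [-1.0, -0.0, 0.0]]
wrist_force: [-3.7, 0.3, 2.2]
grip_width: 0.006
```

Emit:
arm_command([
  {"slide": [0,0,-0.4],"spin": 0,"gripper": 0},
  {"slide": [0,0,-0.3],"spin": 0,"gripper": 0},
  {"slide": [0,0,-0.3],"spin": 0,"gripper": 0},
  {"slide": [0,0,0],"spin": 0,"gripper": 0},
  {"slide": [0,0,0],"spin": 0,"gripper": 0},
])

```text
clock: 4.43
position: [592.2, -157.4, 47.6]
tool_rot: [[0.002, -0.063, -0.998], [-0.0, -0.998, 0.063], [-1.0, -0.0, -0.002]]
wrist_force: [0.5, -0.2, 0.3]
grip_width: 0.006
```

Emit:
arm_command([
  {"slide": [0,0,-0.1],"spin": 0,"gripper": 0},
  {"slide": [0,0,-0.1],"spin": 0,"gripper": 0},
  {"slide": [0,0,-0.1],"spin": 0,"gripper": 0},
  {"slide": [0,0,0],"spin": 0,"gripper": 0},
])

```text
clock: 4.77
position: [594.4, -157.6, 47.6]
tool_rot: [[-0.0, -0.063, -0.998], [0.0, -0.998, 0.063], [-1.0, -0.0, 0.0]]
wrist_force: [-2.4, 0.4, 1.6]
grip_width: 0.005
```

Emit:
arm_command([
  {"slide": [0,0,-0.1],"spin": 0,"gripper": 0},
  {"slide": [0,0,-0.1],"spin": 0,"gripper": 0},
  {"slide": [0,0,0],"spin": 0,"gripper": 0},
])

```text
clock: 5.02
position: [595.3, -157.6, 47.6]
tool_rot: [[-0.004, -0.063, -0.998], [0.001, -0.998, 0.063], [-1.0, -0.0, 0.004]]
wrist_force: [-7.6, 1.5, 5.3]
grip_width: -0.003
```

Emit:
arm_command([
  {"slide": [0,0,-0.1],"spin": 0,"gripper": 0},
  {"slide": [0,0,-0.1],"spin": 0,"gripper": 0},
  {"slide": [0,0,0],"spin": 0,"gripper": 0},
  {"slide": [0,0,0],"spin": 0,"gripper": 0},
])

```text
clock: 5.35
position: [595.4, -157.6, 47.6]
tool_rot: [[-0.009, -0.063, -0.998], [0.001, -0.998, 0.063], [-1.0, -0.001, 0.009]]
wrist_force: [-14.5, 1.6, 10.1]
grip_width: 0.002
```

```bash
python3 - <<'E'
from h import *
f=grab_frame("scene"); w=pts(f); cv2.imwrite("pics/s1.png",f["image"])
X=np.array([.998,-.061]);Y=np.array([.061,.998])
q=w.reshape(-1,3); a=q[:,:2]@X;b=q[:,:2]@Y
for nm,c in(("empty",-120.2),("mug",13.8),("bowl",147.8)):
    for lo,hi in((-52,-20),(20,52)):
        m=(b>c+lo)&(b<c+hi)&(q[:,2]>61)&(q[:,2]<68)&(a>530)&(a<650)
        print(nm,lo,m.sum(),np.percentile(a[m],[5,50,95]).round(1) if m.sum() else "")
m=(a>700)&(a<900)&(abs(b-13.8)<60)&(q[:,2]>100)&(q[:,2]<125)
print("mug rim",m.sum(),cv2.minAreaRect(np.c_[a[m],b[m]].astype(np.float32)))
E
```

```text
empty -52 60 [613.2 619.1 623.8]
empty 20 54 [613.7 619.3 623.4]
mug -52 54 [613.4 618.3 623.9]
mug 20 45 [613.  618.2 623.2]
bowl -52 44 [613.4 618.  623.2]
bowl 20 36 [613.6 617.5 623.2]
mug rim 477 ((783.5090942382812, 6.0803375244140625), (78.95333099365234, 92.65299987792969), 35.772850036621094)
```

The empty tray is home: the push force rose against the stop and the three lips line up at about 618. Next I back off, rise and move over behind the mug tray's lip.

Emit:
arm_command([
  {"slide": [0,0,0.7],"spin": 0,"gripper": 0},
  {"slide": [0,0,1.3],"spin": 0,"gripper": 0},
  {"slide": [-1.5,0,0],"spin": 0,"gripper": 0},
  {"slide": [-2.5,0,0],"spin": 0,"gripper": 0},
  {"slide": [-2.5,0,0],"spin": 0,"gripper": 0},
  {"slide": [-1,-1.5,0],"spin": 0,"gripper": 0},
  {"slide": [0,-2,0],"spin": 0,"gripper": 0},
  {"slide": [0,-2,0],"spin": 0,"gripper": 0},
  {"slide": [0,-2,0],"spin": 0,"gripper": 0},
  {"slide": [0,-2,0],"spin": 0,"gripper": 0},
])

```text
clock: 6.23
position: [584.8, -60.0, 122.3]
tool_rot: [[0.001, -0.063, -0.998], [0.0, -0.998, 0.063], [-1.0, -0.0, -0.001]]
wrist_force: [-0.2, -0.1, 0.2]
grip_width: 0.005
```

Emit:
arm_command([
  {"slide": [0,-2,0],"spin": 0,"gripper": 0},
  {"slide": [0,-2,0],"spin": 0,"gripper": 0},
  {"slide": [0,0,-1.5],"spin": 0,"gripper": 0},
  {"slide": [0,0,-1.5],"spin": 0,"gripper": 0},
  {"slide": [0,0,-1.5],"spin": 0,"gripper": 0},
  {"slide": [0,0,-1.3],"spin": 0,"gripper": 0},
  {"slide": [0,0,0],"spin": 0,"gripper": 0},
  {"slide": [0,0,0],"spin": 0,"gripper": 0},
])

```text
clock: 6.9
position: [645.1, -24.7, 122.0]
tool_rot: [[-0.0, -0.063, -0.998], [0.0, -0.998, 0.063], [-1.0, -0.0, 0.0]]
wrist_force: [0.0, 0.3, -0.0]
grip_width: 0.009
```

Emit:
arm_command([
  {"slide": [1.5,0,0],"spin": 0,"gripper": 0},
  {"slide": [1.5,0,0],"spin": 0,"gripper": 0},
  {"slide": [1.5,0,0],"spin": 0,"gripper": 0},
  {"slide": [1.5,0,0],"spin": 0,"gripper": 0},
  {"slide": [1.2,0,0],"spin": 0,"gripper": 0},
  {"slide": [0.5,0,0],"spin": 0,"gripper": 0},
  {"slide": [0,0,0],"spin": 0,"gripper": 0},
  {"slide": [0,0,0],"spin": 0,"gripper": 0},
])

```text
clock: 7.57
position: [644.9, -25.7, 45.3]
tool_rot: [[-0.001, -0.063, -0.998], [0.0, -0.998, 0.063], [-1.0, -0.0, 0.001]]
wrist_force: [-0.5, -0.1, 0.3]
grip_width: 0.005
```

Emit:
arm_command([
  {"slide": [0,0,0.3],"spin": 0,"gripper": 0},
  {"slide": [0,0,0.3],"spin": 0,"gripper": 0},
  {"slide": [0,0,0.3],"spin": 0,"gripper": 0},
  {"slide": [0,0,0.3],"spin": 0,"gripper": 0},
  {"slide": [0,0,0.3],"spin": 0,"gripper": 0},
  {"slide": [0,0,0.3],"spin": 0,"gripper": 0},
  {"slide": [0,0,0.3],"spin": 0,"gripper": 0},
])

```text
clock: 8.15
position: [624.8, -24.4, 46.7]
tool_rot: [[0.002, -0.063, -0.998], [-0.0, -0.998, 0.063], [-1.0, 0.0, -0.003]]
wrist_force: [3.4, 0.1, 2.7]
grip_width: 0.004
```

Emit:
arm_command([
  {"slide": [0,0,0.4],"spin": 0,"gripper": 0},
  {"slide": [0,0,0.4],"spin": 0,"gripper": 0},
  {"slide": [0,0,0.5],"spin": 0,"gripper": 0},
  {"slide": [0,0,0.5],"spin": 0,"gripper": 0},
  {"slide": [0,0,0.5],"spin": 0,"gripper": 0},
  {"slide": [0,0,0.5],"spin": 0,"gripper": 0},
  {"slide": [0,0,0.5],"spin": 0,"gripper": 0},
  {"slide": [0,0,0.5],"spin": 0,"gripper": 0},
  {"slide": [0,0,0.5],"spin": 0,"gripper": 0},
  {"slide": [0,0,0.5],"spin": 0,"gripper": 0},
])

```text
clock: 8.98
position: [575.6, -21.3, 45.6]
tool_rot: [[-0.0, -0.063, -0.998], [-0.0, -0.998, 0.063], [-1.0, 0.0, 0.0]]
wrist_force: [3.0, -1.2, 2.6]
grip_width: 0.005
```

Emit:
arm_command([
  {"slide": [0,0,0.5],"spin": 0,"gripper": 0},
  {"slide": [0,0,0.5],"spin": 0,"gripper": 0},
  {"slide": [0,0,0.5],"spin": 0,"gripper": 0},
  {"slide": [0,0,0.5],"spin": 0,"gripper": 0},
  {"slide": [0,0,0.5],"spin": 0,"gripper": 0},
  {"slide": [0,0,0.5],"spin": 0,"gripper": 0},
  {"slide": [0,0,0.5],"spin": 0,"gripper": 0},
  {"slide": [0,0,0.5],"spin": 0,"gripper": 0},
  {"slide": [0,0,0.5],"spin": 0,"gripper": 0},
  {"slide": [0,0,0.4],"spin": 0,"gripper": 0},
])

```text
clock: 9.82
position: [526.4, -18.1, 45.5]
tool_rot: [[-0.001, -0.063, -0.998], [0.0, -0.998, 0.063], [-1.0, -0.0, 0.001]]
wrist_force: [3.3, -2.5, 1.9]
grip_width: 0.003
```

Emit:
arm_command([
  {"slide": [0,0,0.4],"spin": 0,"gripper": 0},
  {"slide": [0,0,0.4],"spin": 0,"gripper": 0},
  {"slide": [0,0,0.3],"spin": 0,"gripper": 0},
  {"slide": [0,0,0.2],"spin": 0,"gripper": 0},
  {"slide": [0,0,0.2],"spin": 0,"gripper": 0},
  {"slide": [0,0,0],"spin": 0,"gripper": 0},
  {"slide": [0,0,0],"spin": 0,"gripper": 0},
])

```text
clock: 10.4
position: [511.4, -16.9, 45.2]
tool_rot: [[-0.002, -0.063, -0.998], [0.001, -0.998, 0.063], [-1.0, -0.001, 0.002]]
wrist_force: [-0.4, -0.0, 0.4]
grip_width: 0.01
```

Emit:
arm_command([
  {"slide": [0,0,0.2],"spin": 0,"gripper": 0},
  {"slide": [0,0,0.2],"spin": 0,"gripper": 0},
  {"slide": [0,0,0.2],"spin": 0,"gripper": 0},
  {"slide": [0,0,0.1],"spin": 0,"gripper": 0},
  {"slide": [0,0,0.1],"spin": 0,"gripper": 0},
  {"slide": [0,0,0],"spin": 0,"gripper": 0},
])

```text
clock: 10.9
position: [506.9, -16.7, 46.0]
tool_rot: [[0.008, -0.064, -0.998], [-0.0, -0.998, 0.064], [-1.0, -0.0, -0.008]]
wrist_force: [11.8, -0.4, -8.6]
grip_width: 0.007
```

Emit:
arm_command([
  {"slide": [0,0,0.1],"spin": 0,"gripper": 0},
  {"slide": [0,0,0.1],"spin": 0,"gripper": 0},
  {"slide": [0,0,0],"spin": 0,"gripper": 0},
  {"slide": [0,0,0],"spin": 0,"gripper": 0},
])

```text
clock: 11.23
position: [506.9, -16.8, 46.3]
tool_rot: [[0.013, -0.064, -0.998], [-0.0, -0.998, 0.064], [-1.0, -0.0, -0.013]]
wrist_force: [17.7, -0.6, -12.7]
grip_width: 0.005
```

The tray has stalled with the force rising, so it is at its stop. I unhook by backing inward 12 mm and rising straight up, then check.

Emit:
arm_command([
  {"slide": [0,0,-0.5],"spin": 0,"gripper": 0},
  {"slide": [0,0,-0.7],"spin": 0,"gripper": 0},
  {"slide": [0,0,-0.5],"spin": 0,"gripper": 0},
  {"slide": [0,0,0],"spin": 0,"gripper": 0},
  {"slide": [-1.5,0,0],"spin": 0,"gripper": 0},
  {"slide": [-2,0,0],"spin": 0,"gripper": 0},
  {"slide": [-2,0,0],"spin": 0,"gripper": 0},
  {"slide": [-2,0,0],"spin": 0,"gripper": 0},
  {"slide": [-2,0,0],"spin": 0,"gripper": 0},
  {"slide": [-2,0,0],"spin": 0,"gripper": 0},
])

```text
clock: 12.07
position: [518.6, -17.6, 161.3]
tool_rot: [[-0.001, -0.063, -0.998], [0.0, -0.998, 0.063], [-1.0, -0.0, 0.002]]
wrist_force: [0.5, -0.0, -0.4]
grip_width: 0.003
```

Emit:
arm_command([
  {"slide": [-2,0,0],"spin": 0,"gripper": 0},
  {"slide": [-2,0,0],"spin": 0,"gripper": 0},
  {"slide": [0,0,0],"spin": 0,"gripper": 0},
  {"slide": [0,0,0],"spin": 0,"gripper": 0},
])

```text
clock: 12.4
position: [519.7, -17.7, 201.7]
tool_rot: [[0.002, -0.063, -0.998], [-0.0, -0.998, 0.063], [-1.0, 0.0, -0.002]]
wrist_force: [-0.4, 0.6, -1.1]
grip_width: 0.001
```

```bash
python3 - <<'E'
from h import *
f=grab_frame("scene"); w=pts(f); cv2.imwrite("pics/s2.png",f["image"])
X=np.array([.998,-.061]);Y=np.array([.061,.998])
q=w.reshape(-1,3); a=q[:,:2]@X;b=q[:,:2]@Y
for nm,c in(("empty",-120.2),("mug",13.8),("bowl",147.8)):
    for lo,hi in((-52,-20),(20,52)):
        m=(b>c+lo)&(b<c+hi)&(q[:,2]>61)&(q[:,2]<68)&(a>450)&(a<630)
        print(nm,lo,m.sum(),np.percentile(a[m],[5,50,95]).round(1) if m.sum() else "")
m=(a>590)&(a<900)&(abs(b-13.8)<60)&(q[:,2]>100)&(q[:,2]<125)
print("mug rim",m.sum(),cv2.minAreaRect(np.c_[a[m],b[m]].astype(np.float32)))
s=r.get_state();print(s["clock"],s["position"],s["wrist_force"])
E
```

```text
empty -52 56 [614.8 619.1 623.7]
empty 20 54 [613.9 619.  624. ]
mug -52 50 [483.1 488.5 493.5]
mug 20 54 [483.1 489.9 625.4]
bowl -52 44 [612.9 617.7 623.1]
bowl 20 39 [612.4 617.8 622.3]
mug rim 455 ((654.90625, 11.225406646728516), (90.01264953613281, 80.55743408203125), 23.14308738708496)
12.45 [518.82868757 -17.59062118 200.06516539] [-0.04368437 -0.09791844 -0.0092831 ]
```

View pics/s2.png

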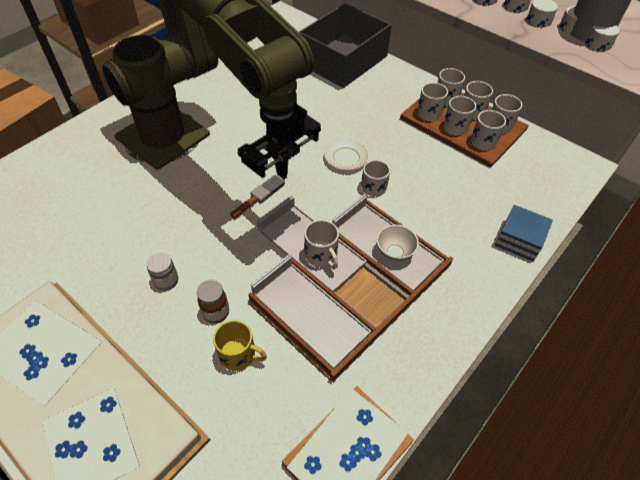

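The picture shows the mug tray drawn out with its lip at about (277,215), and the mug upright on it at (322,243). The empty tray's lip (270,278) and the bowl tray's lip (350,212) are home, and nothing else has moved. The mug tray's lip travelled about 130 mm, and the mug moved about 129 mm with it. The gripper is clear at z 200.

```bash
python3 -c "
from h import *
print(ticket.finish_job())"
```

```text
the job is handed in; nothing more can be done
None
```

I pushed the empty tray home first, drew the mug's tray out to its stop with the shut fingertips hooked behind its lip, unhooked, rose clear and handed the job in. The hand-in reports no verdict.

- **Empty tray:** it started about 64 mm out. I pressed it against its rear stop until the force reached about 14 N. Its lip then lined up with the bowl tray's lip to within about 1.5 mm.
- **Mug tray:** it stalled at its stop with about 18 N on the wrist. The camera put the lip's travel at about 130 mm.
- **Mug:** it is upright and moved about 129 mm with its tray. Its sideways shift read about 5 mm, which is about the scatter I'd expect from fitting the rim.
- **Bowl and the rest:** the bowl tray's lip is unmoved in the measurements. The bowl and the bench things look in place in the picture, but I did not measure them again.
- **One disagreement:** the fingertip stopped about 3 mm short of the position I predicted for full travel. The slight tool tilt under load and fingertip shape could explain that. The camera measurement still showed full travel.
- **Time:** the last reading before hand-in was 12.45 s, with the gripper clear at 200 mm height and no force on the wrist.

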